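# Seat a filter cassette and snap the toggle clamp shut

## Robot

A 6-joint arm with a two-finger parallel gripper is mounted at the origin on the work surface. World frame = base frame: x ahead of the robot, y to its left, z up, the work surface at z = 0. Lengths are in m, angles in rad, forces in N, time in s.
With the tool pointing down it reaches from about 0.225 to 0.875 m from the base axis. Payload 3.4 kg.
Tool frame: the origin (TCP) lies midway between the tips of the shut fingers; the grasp point (between the pads) lies 19 mm behind it (manip.tcp_to_grasp is the distance from the TCP to the grasp point, in m); x points along the fingers, y is the direction in which the jaws open and shut, and the axes are right-handed (so a half turn about x gives the same grasp; the last joint's range is limited). The gripper opens to 85 mm and grips with 20 to 120 N. Pads are 22 mm wide; open, the fingers measure 114 mm over their backs; the gripper's body (76 mm by 85 mm) begins 54 mm behind the grasp point. The pads swing forward as they close: fully open they stand 13 mm farther back than shut.
Start: joints at [0.994, 0.276, 1.505, -0, 1.361, -0.121], TCP at [0.253, 0.516, 0.231] pointing down, gripper open.
Joint ranges: [-2.89, 2.89], [-0.75, 2.08], [0.22, 2.7], [-1.18, 4.32], [0.11, 2.71], [-2.7, 2.7]. Speed limits (rad/s): [2.57, 2.57, 3.14, 3.14, 3.14, 3.14].

## Interface

Orientations are given as a unit quaternion [w, x, y, z].
In Python, from rig import readout, eyes, job, manip gives the robot as it stands. The module is installed in compiled form; this text tells all that it offers.
- The arm moves only by the tool carry_out, never from a script. Its argument "deltas" is one flat list of numbers, 7 for each row, row after row: the shift along the tool's x, y, z scaled (see below), then the turn, a rotation vector about the tool's x, y, z scaled (see below), then the opening, from -1 (shut) to 1 (fully open). In form: [dx, dy, dz, ax, ay, az, grip, dx, dy, dz, ax, ay, az, grip, ...]. A call has 1 to 10 rows; each row shifts and turns the commanded pose from where the row before left it, along the tool's axes as they then stand; what a row does not reach is not made up. The controller multiplies each number of a shift by 60 mm and each number of a turn by 4 degrees. A row lasts 1/8 s, in which the tool goes at most 62.5 mm and 10.7 degrees, less where a joint would pass 70% of its speed; a pose out of reach is approached as far as the arm can. A call with a number of a shift or a turn outside -1 to 1 is refused whole. A call with a gripper value outside its range is refused whole. The fingers move at their own pace and stop on an object; "newtons" is the grip in N (left out, the last holds). Time passes only in rows, so rows that do not move let the fingers close. It gives the time, the measured TCP pose, the force and the opening at its end, in the units of the state.
- readout.get_state(): the state, without advancing time (a new reading comes with each control period).
- eyes.get_image(name): name is "scene" or "top" or "wrist"; returns a dict with "color" (400x640x3 uint8, red, green, blue), "z_map" (400x640 float32, m along the optical axis (not along the pixel's ray), 0 where there is no reading), "mtx" (3x3 intrinsics, pixels), "origin" and "orientation" of the camera in the world. Camera axes: x right, y down, z forward; pixel columns grow to the right and rows downward; lengths in m; the calibration is good to about 2 mm. A picture is of the moment at which its call begins.
- job.sign_off(): hands the job in, once; it reports no verdict.
The state is a dict: "clock": time; "qpos": joint angles; "qd": joint speeds; "effort": joint torques, N m; "position": TCP position; "ee_rot": TCP orientation; "contact_force": force on the tool from outside, world axes, zero at the start; "moment": the same for the moment, N m; "width": finger opening in m.
Only numpy, scipy, OpenCV 4.12 (cv2) and the standard library are available. Lean on these libraries where they do the work, as an engineer would, in place of code of your own. Each camera call takes 0.05 s, during which the arm holds its last target.

## Task

Push the white filter cassette along its channel until it sits fully home against the blue end stop, then push the red-handled clamp lever over past its dead point so that it snaps down and locks onto the cassette. Only push with the fingers: do not pick the cassette up, and leave everything else on the bench where it stands. Finish with the hand clear.

Things in the scene. Friction and masses are not known exactly. Their poses are not given: they have to be found in the camera images.
- holder: Fixed grey metal clamp holder; plate 150 (x) x 200 (y) x 12 mm thick, y -115 to +85. Origin on the bench surface; x points away from the robot, z up. A channel along y, centred on x = +20, runs between rails 10 mm high, 54 mm apart, from y -87 to the stop. The cassette is pushed in towards +y. Lever clevis: x -60 to -30, y 14 to 56, up to z 68 mm.
- cassette: White plastic filter cassette, 50 (x) x 90 (y) x 24 mm high, 0.14 kg, loose in the channel on the plate. Origin: centre of its underside, 12 mm above the bench; axes as the holder's. It starts 45 to 75 mm short of home; fully home its +y end touches the stop and its origin is at x +20, y +20, z +12 mm of the holder. It slides with a friction of about 1 N.
- lever (a joint): Clamp lever angle, rad, about the holder's y axis. 0 = open: standing up, leaning 10 degrees back to -x; grows as it is pushed over to +x and down. 1.75 = level, pad on the cassette, locked. An over-centre spring drives it away from its dead point at about 1.2: before that it springs back to 0 when let go (push needed at the grip: 4 N up to 0.6, then falling to none), past it it snaps down to lock by itself and stays.
- lever_pivot (a point): Lever hinge axis, on the holder at x = -45, y = +35, z = +55 mm of its frame.
- lever_grip (a point): Middle of the red grip, 125 mm from the pivot. Grip: round bar 18 mm thick, 85 to 155 mm from the pivot; inboard of it a steel bar 14 mm wide, 12 mm thick. x points along the lever to its tip, y along the hinge, z out of its back (upper) face, the face to push on. It moves with the lever in the plane y = +35 mm of the holder.
- pad: Rubber-tipped clamp pad, 18 mm in diameter, under the lever 65 mm from the pivot; presses on the cassette's top when locked. Its tip lies 13.5 mm below this origin.
- spare: Bystander: green spare cassette, 50 x 90 x 24 mm, lying on the bench beyond the end stop (holder's +y side). Origin: centre of underside.
- pen: Bystander: yellow marker pen with a blue cap, 130 mm long, 12 mm thick, lying on the bench on the holder's +x side, near the channel's open end. Origin: underside, near its middle.
- tip_box: Bystander: blue box, 85 x 120 x 67 mm high. Origin: centre of underside.
- green_jar: Bystander: clear jar with green cap, 72 mm in diameter, 110 mm high. Origin: centre of underside.
- beaker: Bystander: glass beaker, 76 mm in diameter, 100 mm high. Origin: centre of underside.
- amber_bottle: Bystander: amber bottle, 70 mm in diameter, 150 mm high. Origin: centre of underside.
- stop_face (a point): Centre of the lower edge of the blue end stop's face that the cassette rests against when home; at x +20, y +65, z +12 mm of the holder, axes as the holder's. The stop is 70 mm wide, 26 mm high, 10 mm thick.

How it is judged:
On the way, in this order (a step that is already met when the one before it is completed fails the run):
1. the cassette is fully home against the stop while the lever is still open (y of cassette in the frame of holder above 0.017 m and value of joint lever below 0.5 rad), for 0.2 s.
2. the lever is over its dead point and down (value of joint lever above 1.66 rad), for 0.2 s.
At the end, for the whole second after the job is handed in: The lever is locked down (joint above 1.66 rad) with its pad pressing on the cassette (over 0.5 N), and the cassette lies flat and still in the channel within 4 mm of the end stop (value of joint lever above 1.66 rad and contact force between pad and cassette above 0.5 N and y of cassette in the frame of holder above 0.016 m and z of cassette in the frame of holder below 0.016 m and angle between the y axis of cassette and the y axis of holder, either way round below 0.1 rad and linear speed of cassette below 0.02 m/s); the robot touches nothing.
It fails at once if the cassette is lifted off the plate (over 8 mm) or tipped (over 0.25 rad) (z of cassette in the frame of holder above 0.02 m or angle between cassette's own z axis and vertical above 0.25 rad).
It fails at once if a bystander is moved by more than 20 mm (distance of any of spare, pen, tip_box, green_jar, beaker, amber_bottle from where it was at the start of the episode above 0.02 m).
It also fails if it takes over 56 s, if anything falls off the work surface, if the arm or the gripper's body presses on something with over 40 N, if the wrist force passes 120 N, or if a joint passes its speed limit or range.

## Working session

There is one attempt and no reset: what is moved stays moved. The work goes in short steps, Python scripts to look and compute and a tool call to move; the robot and the scene stay as the last step left them, time stands still between calls to the robot, and variables do not carry over. Pictures are saved under pics/ and viewed, and the job is handed in when it is done.

Besides the shell and the picture viewer there is one more tool, called after "Emit:" by a JSON object that holds its "name" and its "arguments". carry_out: Moves the arm, as the interface text tells. Its arguments: {"type":"object","properties":{"deltas":{"type":"array"},"newtons":{"type":"number"}},"required":["deltas"]}

```bash
mkdir -p pics; cat > h.py <<'E'
import numpy as np,cv2,pickle
from rig import readout,eyes,job,manip
from scipy.spatial.transform import Rotation as R
def rot(q): return R.from_quat([q[1],q[2],q[3],q[0]]).as_matrix()
def grab(n,tag):
    d=eyes.get_image(n); cv2.imwrite(f'pics/{tag}.png',d['color'][:,:,::-1]); pickle.dump(d,open(f'{tag}.pkl','wb')); return d
def pts(d):
    z=d['z_map'];K=np.array(d['mtx']);v,u=np.indices(z.shape)
    c=np.stack([(u-K[0,2])/K[0,0]*z,(v-K[1,2])/K[1,1]*z,z],-1)
    return c@rot(d['orientation']).T+np.array(d['origin'])
E
python3 - <<'E'
from h import *
print(readout.get_state())
for n in ['scene','top','wrist']:
    d=grab(n,n+'0'); print(n,d['origin'],d['orientation'],d['mtx'])
E
```

```text
{'clock': 0.0, 'qpos': array([ 9.94035967e-01,  2.76591666e-01,  1.50612648e+00,  2.12583552e-05,
        1.36071925e+00, -1.20990159e-01]), 'qd': array([-0.00066565,  0.000334  , -0.00113148, -0.00073994,  0.00052265,
        0.00066885]), 'effort': array([-5.13775631e-04, -4.16773903e+01, -2.45808506e+01, -5.13331433e-04,
        1.10193048e-02,  1.91850904e-05]), 'position': array([0.2527894 , 0.51585983, 0.23044428]), 'ee_rot': array([ 0.68859499,  0.15913907,  0.68905471, -0.16035989]), 'contact_force': array([-0.2313892 , -0.75522813, -0.04825914]), 'moment': array([-0.00327099,  0.00370862, -0.00115132]), 'width': 0.08552914332345281}
scene [1.21955468 0.20513345 1.13720958] [-0.16740875  0.56049136  0.77711088 -0.23221201] [[438.62502716   0.         318.80672934]
 [  0.         438.62502716 200.13666139]
 [  0.           0.           1.        ]]
top [ 0.40521447 -0.00128131  1.21805524] [ 0.05745715 -0.69596383  0.71315508 -0.06117886] [[424.76251595   0.         318.57753902]
 [  0.         424.76251595 189.99792843]
 [  0.           0.           1.        ]]
wrist [0.18772087 0.54766523 0.37295953] [0.12269861 0.83990921 0.52320236 0.07587395] [[276.45793547   0.         320.93240422]
 [  0.         276.45793547 200.05683404]
 [  0.           0.           1.        ]]
```

View pics/scene0.png

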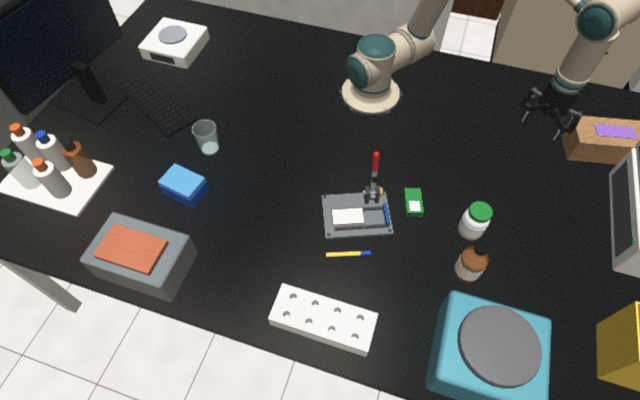

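View pics/top0.png

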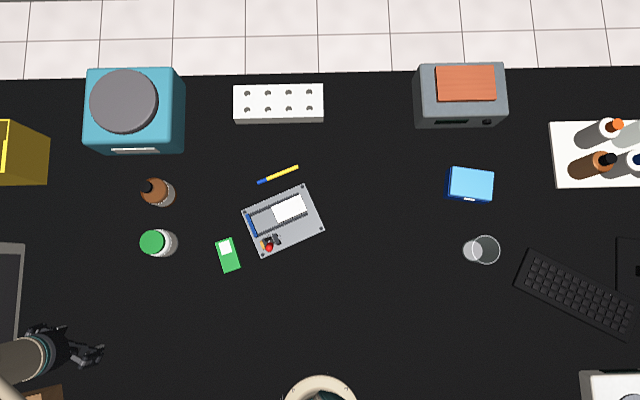

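```bash
python3 - <<'E'
from h import *
d=pickle.load(open('top0.pkl','rb'));P=pts(d);im=d['color']
cv2.imwrite('pics/crop.png',cv2.resize(im[160:280,200:340,::-1],None,fx=5,fy=5,interpolation=cv2.INTER_CUBIC))
c=P[160:280,200:340]
roi=np.zeros(im.shape[:2],bool);roi[175:265,237:330]=1
Z=P[...,2]
m=roi&(Z>.006)&(Z<.018)
a=P[m][:,:2]
r=cv2.minAreaRect(a.astype(np.float32)*1000);print('plate depth',r,np.median(Z[m]))
g=im.astype(int); grey=roi&(g.min(-1)>45)
n,l,s,_=cv2.connectedComponentsWithStats(grey.astype(np.uint8))
k=1+np.argmax(s[1:,4]);mm=l==k
# ray to plane z=.012
K=np.array(d['mtx']);
def ray(u,v,z):
    dd=rot(d['orientation'])@np.array([(u-K[0,2])/K[0,0],(v-K[1,2])/K[1,1],1]);o=np.array(d['origin']);return o+dd*(z-o[2])/dd[2]
v,u=np.nonzero(mm);q=np.array([ray(x,y,.012)[:2] for x,y in zip(u,v)])
print('plate ray',cv2.minAreaRect(q.astype(np.float32)*1000))
w=roi&(g.min(-1)>190);v,u=np.nonzero(w);q=np.array([ray(x,y,.036)[:2] for x,y in zip(u,v)])
print('cass',w.sum(),cv2.minAreaRect(q.astype(np.float32)*1000),np.median(Z[w]))
b=roi&(g[...,2]>g[...,0]+50);v,u=np.nonzero(b);q=np.array([ray(x,y,.038)[:2] for x,y in zip(u,v)])
print('stop',b.sum(),cv2.minAreaRect(q.astype(np.float32)*1000),np.median(Z[b]))
rd=roi&(g[...,0]>g[...,1]+80);print('red',P[rd].mean(0),Z[rd].max(),rd.sum())
E
```

```text
plate depth ((525.9971313476562, 94.93038940429688), (240.00152587890625, 258.34808349609375), 84.39348602294922) 0.011375690042310871
plate ray ((525.8749389648438, 94.38313293457031), (151.7714080810547, 200.3100128173828), 22.779619216918945)
cass 896 ((523.584716796875, 93.17578125), (141.90313720703125, 192.73794555664062), 22.77682113647461) 0.033771284351383324
stop 143 ((565.79443359375, 170.9136962890625), (42.60709762573242, 168.50961303710938), 80.61791229248047) 0.03531958601782126
red [0.4427099  0.11314707 0.19804603] 0.20833310422613516 48
```

View pics/crop.png

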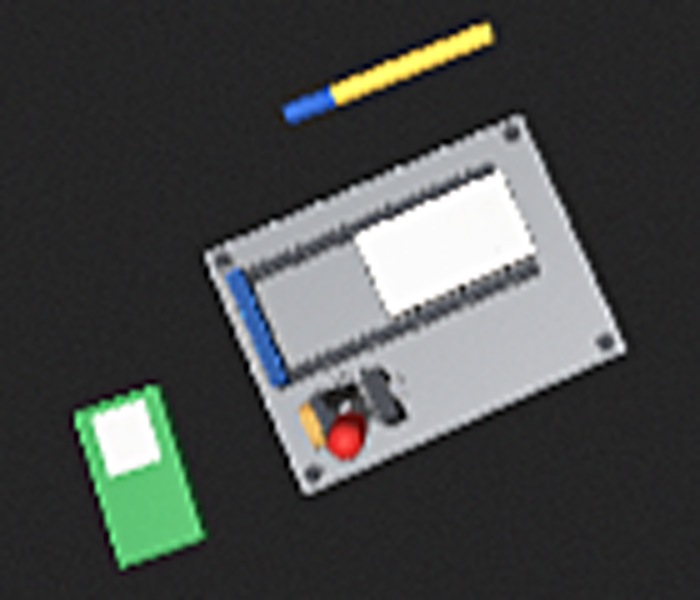

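```bash
cat >> h.py <<'E'
YAW=np.deg2rad(22.78)
X=np.array([np.cos(YAW),np.sin(YAW),0]);Y=np.array([-np.sin(YAW),np.cos(YAW),0]);H=np.stack([X,Y,[0,0,1]],1)
O=np.array([.5259,.0944,0])+.015*Y
def w2h(p): return (np.asarray(p)-O)@H
def h2w(p): return O+H@np.asarray(p)
def rays(d,u,v,z):
    K=np.array(d['mtx']);dd=np.stack([(u-K[0,2])/K[0,0],(v-K[1,2])/K[1,1],np.ones(len(u))],-1)@rot(d['orientation']).T
    o=np.array(d['origin']);return o+dd*((z-o[2])/dd[:,2])[:,None]
def cass(d,z=.036):
    P=w2h(pts(d));m=(d['color'].min(-1)>215)&(abs(P[...,0]-.02)<.04)&(P[...,1]>-.13)&(P[...,1]<.07)&(P[...,2]<.06)
    v,u=np.nonzero(m);q=w2h(rays(d,u.astype(float),v.astype(float),z))
    return m.sum(),cv2.minAreaRect((q[:,:2]*1000).astype(np.float32)),np.percentile(q[:,:2]*1000,[.5,99.5],axis=0),np.median(P[m][:,2])
E
python3 - <<'E'
from h import *
d=pickle.load(open('top0.pkl','rb'))
print(cass(d))
print(cass(pickle.load(open('scene0.pkl','rb'))))
P=w2h(pts(d));g=d['color'].astype(int)
b=(g[...,2]>g[...,0]+60)&(abs(P[...,0])<.08)&(P[...,1]>.04)&(P[...,1]<.1)
v,u=np.nonzero(b);q=w2h(rays(d,u*1.,v*1.,.038));print('stop',cv2.minAreaRect((q[:,:2]*1000).astype(np.float32)))
for n in['top0','scene0']:
  e=pickle.load(open(n+'.pkl','rb'));P=w2h(pts(e));g=e['color'].astype(int)
  r=(g[...,0]>g[...,1]+80)&(abs(P[...,0])<.15)&(abs(P[...,1])<.1)&(P[...,2]>.1);p=P[r];print(n,r.sum(),p.min(0),p.max(0),np.median(p,0))
s=readout.get_state();T=rot(s['ee_rot']);print(T);w=pickle.load(open('wrist0.pkl','rb'))
print('cam in tool',T.T@(np.array(w['origin'])-s['position']))
E
```

```text
(np.int64(573), ((20.342979431152344, -55.406070709228516), (50.66097640991211, 111.62329864501953), 0.1419469267129898), array([[ -4.69362436, -88.46151378],
       [ 45.43303735,  -0.09331623]]), np.float64(0.03556782684216153))
(np.int64(422), ((23.268190383911133, -47.22210693359375), (48.006141662597656, 88.43548583984375), 0.10372564196586609), array([[ -0.57299572, -91.05962449],
       [ 46.99089935,  -3.48704617]]), np.float64(0.03598660968959688))
stop ((19.744239807128906, 70.25870513916016), (67.80062866210938, 9.785163879394531), 0.2344726324081421)
top0 54 [-0.14831907 -0.05648932  0.17240268] [-0.05835022  0.04294252  1.21805524] [-0.0708748   0.03292263  0.20415598]
scene0 93 [-0.07292368  0.02404494  0.14764658] [-0.04909661  0.03913713  0.20961596] [-0.05815067  0.03155403  0.18729869]
[[-7.31684963e-04  4.40163249e-01  8.97917468e-01]
 [-1.18742371e-03  8.97916693e-01 -4.40163837e-01]
 [-9.99999027e-01 -1.38826975e-03 -1.34331864e-04]]
cam in tool [-0.14231965 -0.0004172  -0.07249972]
```

View pics/wrist0.png

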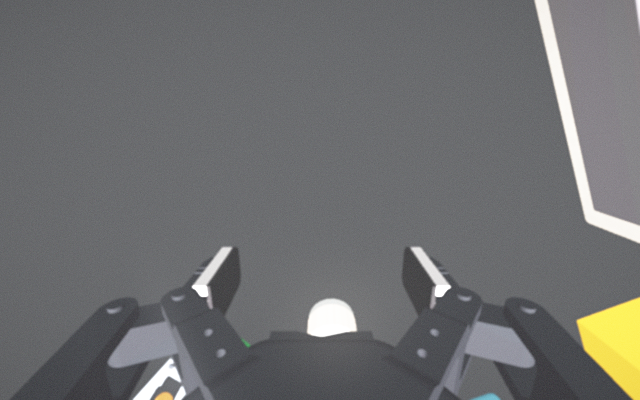

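Emit:
{"name": "carry_out", "arguments": {"deltas": [-0.5,0,0,-1,0,0,-1,-0.5,0,0,-1,0,0,-1,-0.5,0,0,-1,0,0,-1,0,0,0,-1,0,0,-1,0,0,0,-1,0,0,-1,0,0,0,-1,0,0,-1,0,0,0,-1,0,0,-1,0,0,0,-1,0,0,-1,0,0,0,-1,0,0,-1,0,0,0,-1,0,0,-1]}}

```text
clock: 1.4
position: [0.253, 0.5162, 0.3209]
ee_rot: [0.702, -0.086, 0.702, 0.086]
contact_force: [0.5, -0.4, -0.8]
width: 0.0002
```

Emit:
{"name": "carry_out", "arguments": {"deltas": [0,0,0,-1,0,0,-1,0,0,0,-1,0,0,-1,0,0,0,-0.22,0,0,-1,0,0,0,0,0,0,-1]}}

```text
clock: 1.9
position: [0.2531, 0.5162, 0.3211]
ee_rot: [0.693, -0.139, 0.693, 0.139]
contact_force: [-0.4, 0.3, -0.3]
width: -0.0004
```

```bash
cat >> h.py <<'E'
def to(hp,yaw=YAW):
    s=readout.get_state();T=rot(s['ee_rot']);t=h2w(hp)
    Tt=np.stack([[0,0,-1],[-np.sin(yaw),np.cos(yaw),0],[np.cos(yaw),np.sin(yaw),0]],1)
    print('clock',s['clock'],'q',np.round(s['qpos'],2),'F',np.round(s['contact_force'],1),'h',np.round(w2h(s['position'])*1000,1),'w',s['width'])
    print('shift/60mm',np.round(T.T@(t-s['position'])/.06,2),'turn/4deg',np.round(np.rad2deg(R.from_matrix(T.T@Tt).as_rotvec())/4,2),'world',t)
E
python3 -c "
from h import *
to([.02,-.125,.25])"
```

```text
clock 1.9 q [ 0.99  0.24  1.34 -0.    1.57 -0.97] F [-0.4  0.3 -0.3] h [-88.2 479.6 321.1] w -0.000367343048186896
shift/60mm [  1.19 -10.07   1.81] turn/4deg [-0.02 -0.    0.  ] world [0.58693128 0.00072406 0.25      ]
```

Emit:
{"name": "carry_out", "arguments": {"deltas": [0,-0.8,0.18,0,0,0,-1,0,-1,0.18,0,0,0,-1,0,-1,0.18,0,0,0,-1,0,-1,0.18,0,0,0,-1,0,-1,0.18,0,0,0,-1,0,-1,0.18,0,0,0,-1,0,-1,0.18,0,0,0,-1,0,-1,0.18,0,0,0,-1,0,-1,0.18,0,0,0,-1,0,-1,0.19,0,0,0,-1]}}

```text
clock: 3.15
position: [0.5817, 0.0143, 0.3214]
ee_rot: [0.694, -0.139, 0.693, 0.139]
contact_force: [-0.1, 1.6, 0.5]
width: 0.0
```

Emit:
{"name": "carry_out", "arguments": {"deltas": [0,-0.27,0,0,0,0,-1,0,0,0,0,0,0,-1,0,0,0,0,0,0,-1]}}

```text
clock: 3.52
position: [0.5862, 0.0027, 0.3215]
ee_rot: [0.693, -0.14, 0.693, 0.14]
contact_force: [-0.4, 0.1, 0.7]
width: 0.0
```

```bash
python3 -c "
from h import *
to([.02,-.125,.025])
d=grab('scene','scene1');grab('top','top1')
P=w2h(pts(d));
# arm points lowest height by region around (rel. TCP)
m=(P[...,2]>.22)&(P[...,0]>-.3)&(P[...,0]<.2)&(abs(P[...,1]+.125)<.2)
p=P[m]
for a in np.arange(-.3,.2,.05):
  s=p[(p[:,0]>a)&(p[:,0]<a+.05)]
  if len(s): print(round(a,2),s.min(0).round(3),s.max(0).round(3))
"
```

```text
clock 3.525 q [-0.11  0.26  1.31  0.    1.57 -2.08] F [-0.4  0.1  0.7] h [  20.1 -122.9  321.5] w 3.1183562907396554e-05
shift/60mm [ 4.94 -0.04 -0.  ] turn/4deg [ 0.01  0.   -0.02] world [0.58693128 0.00072406 0.025     ]
-0.05 [-0.026 -0.055  0.685] [-0.001 -0.032  0.697]
-0.0 [ 0.    -0.192  0.323] [ 0.05  -0.047  0.73 ]
0.05 [ 0.05  -0.154  0.449] [ 0.085 -0.064  0.73 ]
```

View pics/scene1.png

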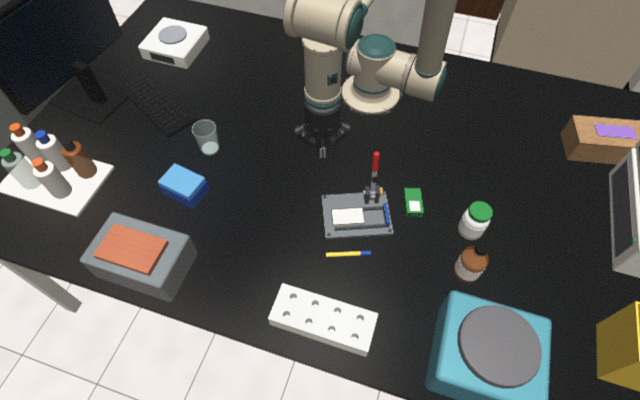

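Emit:
{"name": "carry_out", "arguments": {"deltas": [0.9,0,0,0,0,0,-1,0.9,0,0,0,0,0,-1,0.9,0,0,0,0,0,-1,0.9,0,0,0,0,0,-1,0.7,0,0,0,0,0,-1,0.4,0,0,0,0,0,-1,0.2,0,0,0,0,0,-1,0,0,0,0,0,0,-1]}}

```text
clock: 4.62
position: [0.5868, 0.002, 0.0273]
ee_rot: [0.693, -0.14, 0.693, 0.14]
contact_force: [0.3, -0.5, 0.3]
width: 0.0003
```

```bash
python3 -c "
from h import *
to([.02,-.0395,.025])
grab('wrist','wrist2');d=grab('top','top2');cv2.imwrite('pics/top2c.png',cv2.resize(d['color'][160:280,200:340,::-1],None,fx=5,fy=5))
print(cass(d))
"
```

```text
clock 4.625 q [-0.12  0.47  1.76  0.    0.91 -2.08] F [ 0.3 -0.5  0.3] h [  20.3 -123.8   27.3] w 0.0003185676886178888
shift/60mm [ 0.04  1.4  -0.  ] turn/4deg [ 0.01 -0.01 -0.01] world [0.55382621 0.07955492 0.025     ]
(np.int64(265), ((20.120580673217773, -44.118988037109375), (89.29499053955078, 50.073692321777344), 89.80162048339844), array([[-4.65358079e+00, -8.82586375e+01],
       [ 4.50615585e+01,  9.79442916e-03]]), np.float64(0.03533079616662915))
```

View pics/wrist2.png

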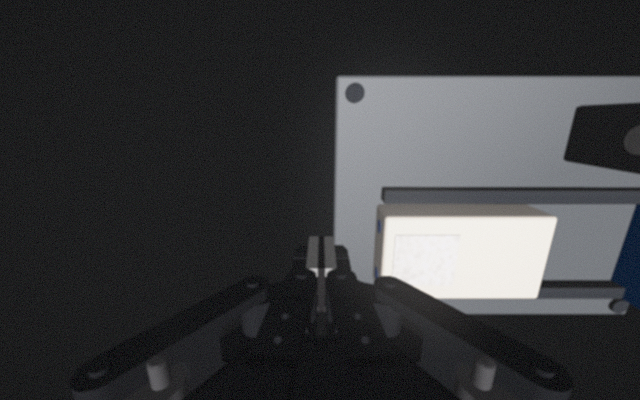

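View pics/top2c.png

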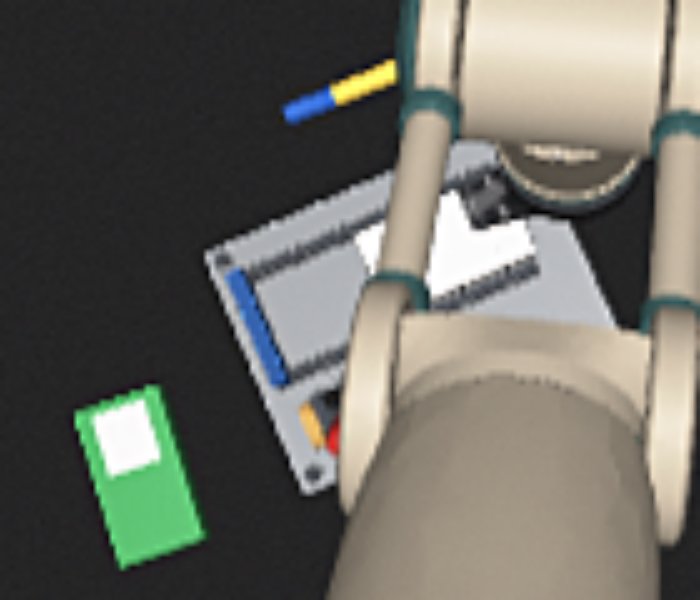

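Emit:
{"name": "carry_out", "arguments": {"deltas": [0,0.2,0,0,0,0,-1,0,0.15,0,0,0,0,-1,0,0.15,0,0,0,0,-1,0,0.15,0,0,0,0,-1,0,0.15,0,0,0,0,-1,0,0.15,0,0,0,0,-1,0,0.15,0,0,0,0,-1,0,0.1,0,0,0,0,-1,0,0.08,0,0,0,0,-1,0,0,0,0,0,0,-1]}}

```text
clock: 5.98
position: [0.5575, 0.0726, 0.0276]
ee_rot: [0.693, -0.14, 0.693, 0.14]
contact_force: [1.3, -1.6, 2.5]
width: -0.0002
```

```bash
python3 -c "
from h import *
to([.02,-.0395,.025])
grab('wrist','wrist3');d=grab('top','top3');cv2.imwrite('pics/top3c.png',cv2.resize(d['color'][160:280,200:340,::-1],None,fx=5,fy=5))
print(cass(d))
"
```

```text
clock 5.975 q [ 0.01  0.44  1.81  0.    0.88 -1.96] F [ 1.3 -1.6  2.5] h [ 20.7 -47.3  27.6] w -0.00019156984290302762
shift/60mm [ 0.04  0.13 -0.01] turn/4deg [-0.    0.01  0.  ] world [0.55382621 0.07955492 0.025     ]
(np.int64(339), ((20.6630802154541, -27.567672729492188), (166.89126586914062, 50.59967803955078), 89.75328826904297), array([[ -4.32206183, -29.57468599],
       [ 45.83933346,  55.54893235]]), np.float64(0.03508494236620474))
```

View pics/wrist3.png

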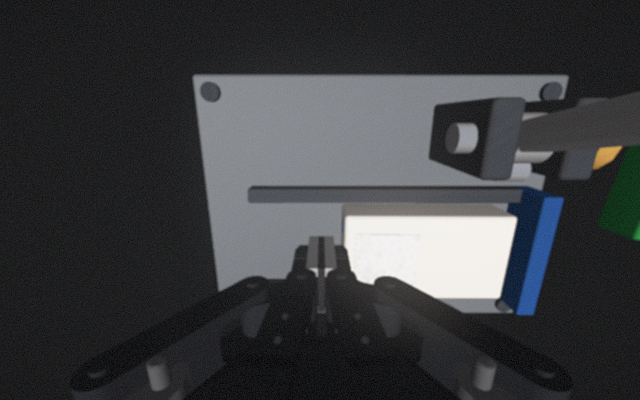

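View pics/top3c.png

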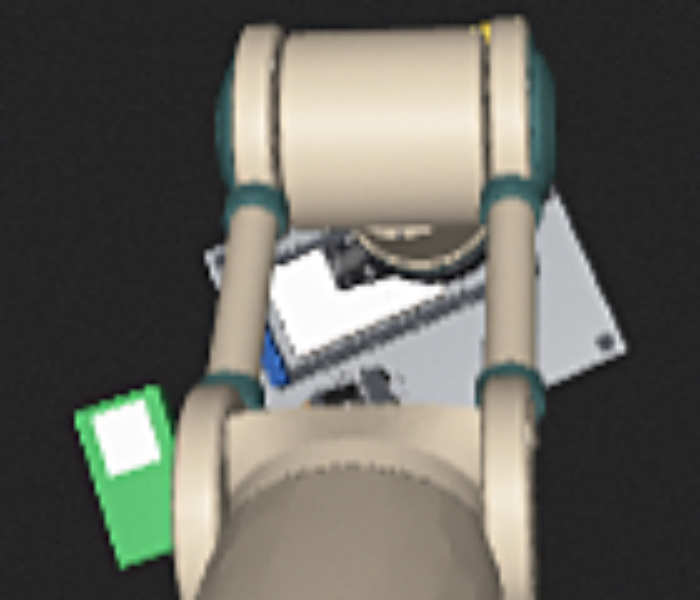

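Emit:
{"name": "carry_out", "arguments": {"deltas": [0,0.06,0,0,0,0,-1,0,0.05,0,0,0,0,-1,0,0.02,0,0,0,0,-1,0,0.02,0,0,0,0,-1]}}

```text
clock: 6.58
position: [0.5537, 0.0804, 0.0272]
ee_rot: [0.693, -0.14, 0.693, 0.14]
contact_force: [0.8, -2.5, 3.2]
width: -0.0001
```

Emit:
{"name": "carry_out", "arguments": {"deltas": [0,0.02,0,0,0,0,-1,0,0,0,0,0,0,-1]}}

```text
clock: 6.82
position: [0.5538, 0.0809, 0.0273]
ee_rot: [0.693, -0.14, 0.693, 0.139]
contact_force: [1.4, -4.4, 2.7]
width: 0.0
```

```bash
python3 -c "
from h import *
to([.02,-.0395,.025])
grab('wrist','wrist4');d=grab('top','top4')
print(cass(d))
"
```

```text
clock 6.825 q [ 0.02  0.44  1.82 -0.    0.88 -1.95] F [ 1.4 -4.4  2.7] h [ 20.5 -38.2  27.3] w 4.317205893616804e-05
shift/60mm [ 0.04 -0.02 -0.01] turn/4deg [0.   0.   0.02] world [0.55382621 0.07955492 0.025     ]
(np.int64(333), ((20.529170989990234, -23.24816131591797), (176.13336181640625, 50.6058464050293), 89.63126373291016), array([[ -4.3224944 , -18.80151008],
       [ 45.82510559,  64.48137478]]), np.float64(0.03522422054797936))
```

View pics/wrist4.png

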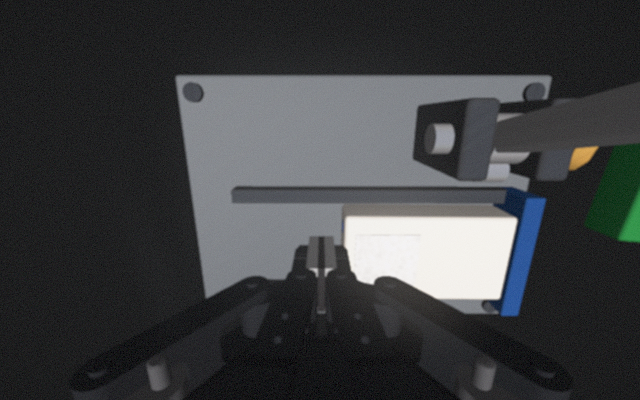

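Emit:
{"name": "carry_out", "arguments": {"deltas": [0,0.02,0,0,0,0,-1,0,0.02,0,0,0,0,-1,0,0,0,0,0,0,-1,0,0,0,0,0,0,-1]}}

```text
clock: 7.42
position: [0.5542, 0.0815, 0.0274]
ee_rot: [0.694, -0.141, 0.692, 0.139]
contact_force: [3.3, -9.2, 0.4]
width: -0.0002
```

```bash
python3 -c "
from h import *
to([.02,-.0395,.025])
"
```

```text
clock 7.425 q [ 0.02  0.44  1.82 -0.    0.88 -1.94] F [ 3.3 -9.2  0.4] h [ 21.1 -37.8  27.4] w -0.0001804266957334504
shift/60mm [ 0.04 -0.03 -0.02] turn/4deg [0.02 0.02 0.06] world [0.55382621 0.07955492 0.025     ]
```

Emit:
{"name": "carry_out", "arguments": {"deltas": [0,-0.3,0,0,0,0,-1,0,-0.4,0,0,0,0,-1,-0.5,-0.2,0,0,0,0,-1,-1,0,0,0,0,0,-1,-1,0,0,0,0,0,-1,-1,0,0,0,0,0,-1,-1,0,0,0,0,0,-1,-0.5,0,0,0,0,0,-1,0,0,0,0,0,0,-1]}}

```text
clock: 8.55
position: [0.574, 0.0342, 0.3293]
ee_rot: [0.695, -0.139, 0.692, 0.14]
contact_force: [-0.2, 0.5, -0.4]
width: -0.0001
```

```bash
python3 -c "
from h import *
to([-.125,.035,.17])
d=grab('top','top5');grab('wrist','wrist5')
print(cass(d))
"
```

```text
clock 8.55 q [-0.06  0.24  1.32  0.    1.58 -2.03] F [-0.2  0.5 -0.4] h [ 21.  -89.1 329.3] w -0.0001447941535745401
shift/60mm [ 2.65  2.07 -2.44] turn/4deg [-0.    0.06 -0.  ] world [0.39129052 0.0921007  0.17      ]
(np.int64(571), ((21.20098114013672, 20.43157958984375), (88.81146240234375, 50.47078323364258), 89.97065734863281), array([[ -3.80651072, -23.52365355],
       [ 46.14243147,  64.1955263 ]]), np.float64(0.0354835660479369))
```

View pics/wrist5.png

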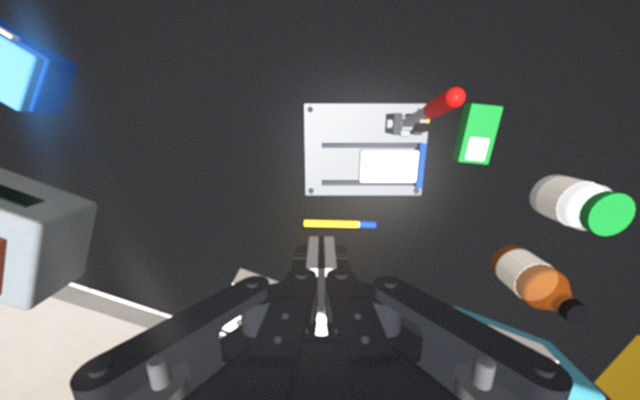

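The top view puts the cassette's centre at (21, 20) mm in the holder frame, so it is home. The wrist picture shows it against the blue stop near (422,165), with the lever still up at (455,97). Next I go behind the lever.

Emit:
{"name": "carry_out", "arguments": {"deltas": [0,0,-0.8,0,0,0,-1,0,0.27,-0.8,0,0,0,-1,0,0.8,-0.8,0,0,0,-1,0,0.8,-0.04,0,0,0,-1,0,0.2,0,0,0,0,-1,0.6,0,0,0,0,0,-1,0.7,0,0,0,0,0,-1,0.7,0,0,0,0,0,-1,0.4,0,0,0,0,0,-1,0.25,0,0,0,0,0,-1]}}

```text
clock: 9.9
position: [0.3937, 0.0893, 0.1651]
ee_rot: [0.691, -0.139, 0.695, 0.14]
contact_force: [0.0, 0.2, 0.9]
width: -0.0001
```

Emit:
{"name": "carry_out", "arguments": {"deltas": [0,0,0,0,0,0,-1]}}

```text
clock: 10.02
position: [0.3937, 0.0893, 0.1659]
ee_rot: [0.691, -0.139, 0.695, 0.14]
contact_force: [0.3, 0.1, 0.2]
width: 0.0001
```

```bash
python3 -c "
from h import *
to([-.125,.035,.17])
d=grab('scene','scene6');grab('wrist','wrist6')
cv2.imwrite('pics/s6c.png',cv2.resize(d['color'][60:260,240:500,::-1],None,fx=3,fy=3))
"
```

```text
clock 10.025 q [ 0.05  0.07  1.94 -0.    1.14 -1.92] F [0.3 0.1 0.2] h [-123.8   31.5  165.9] w 5.028269261020749e-05
shift/60mm [-0.07  0.06 -0.02] turn/4deg [-0.01 -0.08 -0.03] world [0.39129052 0.0921007  0.17      ]
```

View pics/wrist6.png

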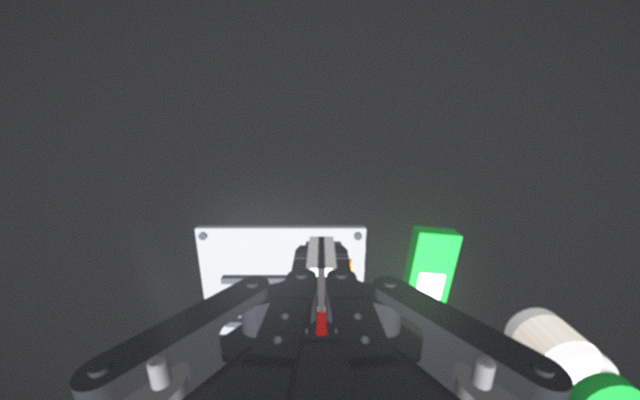

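View pics/s6c.png

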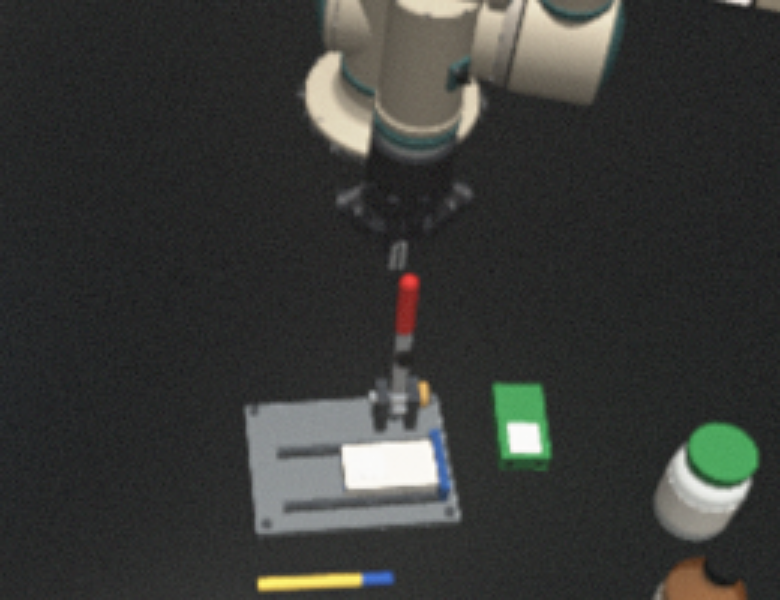

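Emit:
{"name": "carry_out", "arguments": {"deltas": [-0.1,0.05,0.25,0,0,0,-1,0,0,0.23,0,0,0,-1,-0.03,0,0.25,0,0,0,-1,-0.02,0,0.25,0,0,0,-1,0,0,0.2,0,0,0,-1,0.02,0,0.2,0,0,0,-1,0.03,0,0.2,0,0,0,-1,0.05,0,0.19,0,0,0,-1,0,0,0,0,0,0,-1]}}

```text
clock: 11.25
position: [0.4927, 0.1339, 0.1707]
ee_rot: [0.693, -0.14, 0.693, 0.14]
contact_force: [-4.6, -0.7, 1.8]
width: 0.0002
```

```bash
python3 -c "
from h import *
to([.0237,.035,.145])
d=grab('scene','scene7')
cv2.imwrite('pics/s7c.png',cv2.resize(d['color'][60:260,240:500,::-1],None,fx=3,fy=3))
P=w2h(pts(d));g=d['color'].astype(int)
r=(g[...,0]>g[...,1]+80)&(abs(P[...,0])<.15)&(abs(P[...,1])<.1)&(P[...,2]>.06);p=P[r];print(r.sum(),p.min(0),p.max(0),np.median(p,0))
"
```

```text
clock 11.25 q [ 0.13  0.22  1.74  0.    1.18 -1.84] F [-4.6 -0.7  1.8] h [-15.3  34.3 170.7] w 0.00022116627707415446
shift/60mm [0.43 0.01 0.65] turn/4deg [-0.   -0.   -0.01] world [0.52839167 0.14967641 0.145     ]
32 [-0.00299481  0.02432103  0.18380087] [0.02322786 0.04024252 0.19950152] [0.01569459 0.03175486 0.19611457]
```

View pics/s7c.png

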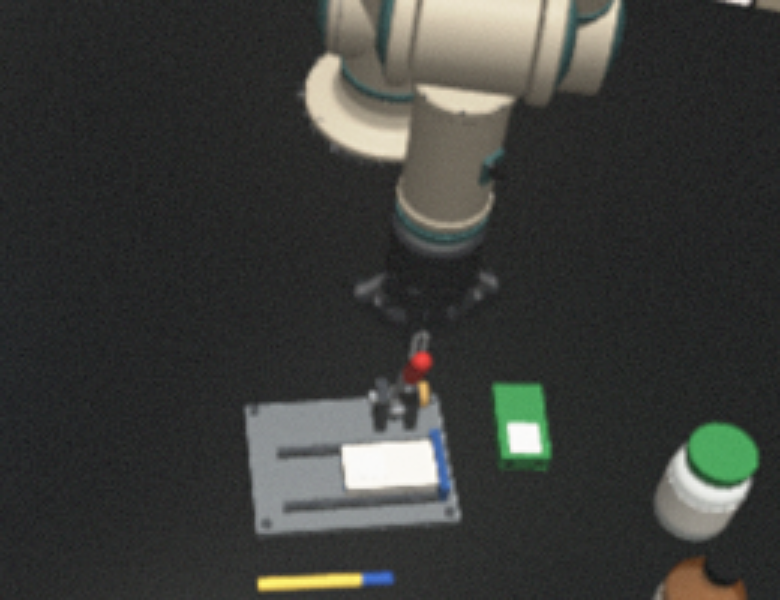

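Emit:
{"name": "carry_out", "arguments": {"deltas": [0.08,0,0.18,0,0,0,-1,0.1,0,0.16,0,0,0,-1,0.12,0,0.16,0,0,0,-1,0.13,0,0.15,0,0,0,-1,0.16,0,0.16,0,0,0,-1,0.17,0,0.14,0,0,0,-1,0.22,0,0.13,0,0,0,-1,0.27,0,0.12,0,0,0,-1,0,0,0,0,0,0,-1,0,0,0,0,0,0,-1]}}

```text
clock: 12.55
position: [0.5583, 0.1614, 0.0961]
ee_rot: [0.693, -0.14, 0.693, 0.14]
contact_force: [-0.8, -0.5, -0.2]
width: -0.0001
```

```bash
python3 -c "
from h import *
to([.057,.035,.25])
d=grab('scene','scene8')
cv2.imwrite('pics/s8c.png',cv2.resize(d['color'][60:260,240:500,::-1],None,fx=3,fy=3))
P=w2h(pts(d));g=d['color'].astype(int)
r=(g[...,0]>g[...,1]+80)&(abs(P[...,0])<.15)&(abs(P[...,1])<.1)&(P[...,2]>.03);p=P[r];print(r.sum(),p.min(0),p.max(0),np.median(p,0))
"
```

```text
clock 12.55 q [ 0.16  0.39  1.69  0.    1.06 -1.81] F [-0.8 -0.5 -0.2] h [55.8 34.2 96.1] w -0.000148073017572228
shift/60mm [-2.56  0.01  0.02] turn/4deg [-0.   -0.01 -0.  ] world [0.55909422 0.16256996 0.25      ]
111 [0.04699295 0.02444424 0.04646234] [0.1108987  0.04020416 0.06127922] [0.08110304 0.03169773 0.05456583]
```

View pics/s8c.png

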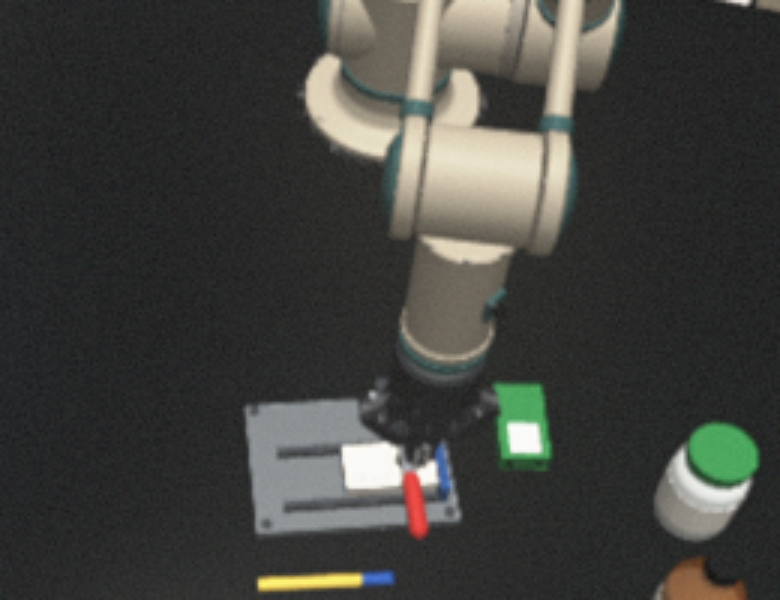

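The lever has snapped down: the red grip lies along (410,480) to (418,530) in the crop, at about z 55 mm, which is level with the hinge. I'll retract straight up and check again.

Emit:
{"name": "carry_out", "arguments": {"deltas": [-0.5,0,0,0,0,0,-1,-1,0,0,0,0,0,-1,-1,0,0,0,0,0,-1,-0.8,0,-0.5,0,0,0,-1,0,0,-1,0,0,0,-1,0,-0.5,-1,0,0,0,-1,0,-1,0,0,0,0,-1,0,-1,0,0,0,0,-1,0,-1,0,0,0,0,-1,0,0,0,0,0,0,-1]}}

```text
clock: 13.85
position: [0.5055, -0.0907, 0.2945]
ee_rot: [0.694, -0.138, 0.693, 0.137]
contact_force: [0.4, 0.2, -0.5]
width: 0.0001
```

```bash
python3 -c "
from h import *
to([.057,.035,.25])
d=grab('scene','scene9');t=grab('top','top9')
cv2.imwrite('pics/s9c.png',np.hstack([cv2.resize(x['color'][a:a+120,b:b+130,::-1],None,fx=3,fy=3) for x,a,b in((d,160,300),(t,160,210))]))
print(cass(t),cass(d))
for x in(d,t):
  P=w2h(pts(x));g=x['color'].astype(int)
  r=(g[...,0]>g[...,1]+80)&(abs(P[...,0])<.15)&(abs(P[...,1])<.06)&(P[...,2]>.03)&(P[...,2]<.2);p=P[r];print(r.sum(),p.min(0),p.max(0),np.median(p,0))
  # lever bar height profile, y~35
  for a in np.arange(-.03,.11,.02):
    s=P[(abs(P[...,1]-.034)<.006)&(abs(P[...,0]-a)<.01)&(P[...,2]>.04)&(P[...,2]<.2)]
    if len(s): print(round(a,2),np.percentile(s[:,2],80).round(4),end='; ')
"
```

```text
clock 13.85 q [-0.31  0.15  1.52 -0.    1.47 -2.27] F [ 0.4  0.2 -0.5] h [ -90.5 -177.7  294.5] w 0.00011065293702369075
shift/60mm [0.73 3.56 2.44] turn/4deg [-0.08  0.01  0.03] world [0.55909422 0.16256996 0.25      ]
(np.int64(473), ((21.110483169555664, 20.4439697265625), (50.47867202758789, 88.87089538574219), 0.14493384957313538), array([[ -3.76354309, -23.60057956],
       [ 46.22363052,  64.50677918]]), np.float64(0.03546621748910872)) (np.int64(324), ((23.9676570892334, 17.27751922607422), (47.764190673828125, 87.56429290771484), 0.06431839615106583), array([[  0.29535682, -26.24814022],
       [ 47.51157687,  60.64378384]]), np.float64(0.0360149276523406))
113 [0.04439602 0.02407562 0.04824135] [0.11079661 0.04048318 0.06097836] [0.08198781 0.032065   0.05471621]
-0.03 0.0631; -0.01 0.0601; 0.01 0.061; 0.03 0.0634; 0.05 0.0582; 0.07 0.0586; 0.09 0.0565; 0.11 0.0547; 136 [0.04409242 0.02665406 0.04702369] [0.10857999 0.04380694 0.06044004] [0.07569843 0.034709   0.05431816]
-0.03 0.0613; -0.01 0.0605; 0.01 0.0614; 0.03 0.0605; 0.05 0.0575; 0.07 0.0573; 0.09 0.0561; 0.11 0.0557;
```

View pics/s9c.png

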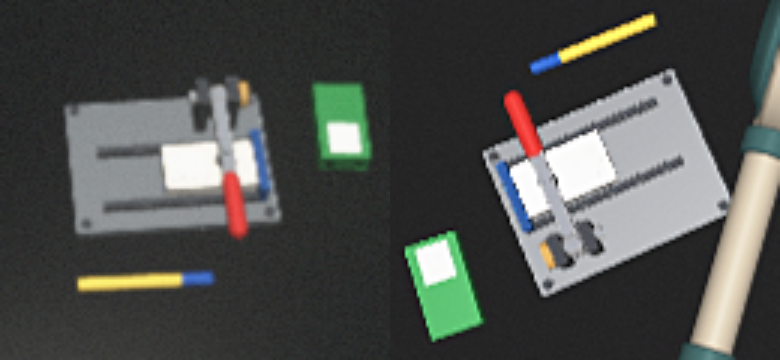

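```bash
python3 -c "
from h import *
print(readout.get_state()['contact_force']);print(job.sign_off())"
```

```text
[ 0.05185081  1.52038738 -0.37645401]
the job is handed in; nothing more can be done
None
```

I pushed the cassette home against the blue stop, then pushed the lever past its dead point, and it snapped down. I then backed the hand clear and handed the job in at about 14 s; no verdict was reported.

- **Cassette:** I pushed it about 65 mm with the shut fingers until the force rose to about 10 N at the stop. In the last top view its centre is at x 21, y 20.4 mm in the holder frame, flat and square.
- **Lever:** The push on the grip took about 5 N. Its bar now lies level at about 61 mm, which matches the locked position. I could not measure the pad's force on the cassette directly.
- **Clearance:** The hand finished about 0.29 m above the bench, well clear of the holder. In the last pictures the green spare and the pen look unmoved; I did not check the positions of the other bystanders by measurement.
- **Disagreement:** The scene camera puts the cassette at y 17.3 mm, about 3 mm less than the top camera. It showed the same offset before the push, so I put this down to calibration, and both views are above the 16 mm limit.

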